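# Roll the snap-in edge trim flush on the windowsill shelf board

## Robot

A 6-joint arm with a two-finger parallel gripper is mounted at the origin on the work surface. World frame = base frame: x ahead of the robot, y to its left, z up, the work surface at z = 0. Lengths are in m, angles in rad, forces in N, time in s.
With the tool pointing down it reaches from about 0.4 to 0.825 m from the base axis. Payload 7 kg.
Tool frame: the origin (TCP) lies midway between the tips of the shut fingers; the grasp point (between the pads) lies 19 mm behind it; z points along the fingers, y is the line along which they close (so a half turn about z gives the same grasp; the last joint's range is limited). The gripper opens to 88 mm and grips with 3 to 60 N. Pads are 19 mm wide; open, the fingers measure 130 mm over their backs; the gripper's body (78 mm by 193 mm) begins 47 mm behind the grasp point.
Start: joints at [-0.895, 0.359, 0.012, 0, -1.224, -0.288], TCP at [0.255, -0.625, 0.203] pointing down, gripper open.
Joint ranges: [-3.07, 3.07], [-1.43, 2.12], [-1.02, 1.25], [-3.03, 1.67], [-3.05, -0], [-3.03, 3.03]. Speed limits (rad/s): [2.39, 2.39, 3.01, 3.14, 3.14, 3.14].

## Interface

Orientations are given as [roll, pitch, yaw] about the fixed x, y, z axes, in that order (R = Rz(yaw) Ry(pitch) Rx(roll)).
In Python, from station import monitor, viewer, arm gives the robot as it stands.
- The arm moves only by the tool move_arm, never from a script. Its argument "deltas" is a list that holds one entry, the list of rows, each a list of 7 numbers: the turn, a rotation vector about the tool's x, y, z in degrees, then the shift along the tool's x, y, z in m, then the finger opening in m, from 0 to 0.0876. A call has 1 to 12 rows; each row is the pose to reach, as a shift and turn from the pose commanded when the call began, along the tool's axes at that moment; what a row does not reach only later rows make up. A row lasts 1/12 s, in which the tool goes at most 41.7 mm and 7.16 degrees, less where a joint would pass 70% of its speed; a pose out of reach is approached as far as the arm can. A call with a gripper value outside its range is refused whole. The fingers move at their own pace and stop on an object; "force" is the grip in N (left out, the last holds). Time passes only in rows, so rows that repeat a pose let the fingers close. It gives the time, the measured TCP pose, the force and the opening at its end, in the units of the state.
- monitor.get_state(): the state, without advancing time (a new reading comes with each control period).
- viewer.grab_frame(name): name is "side" or "top"; returns a dict with "frame" (384x512x3 uint8, blue, green, red), "vfov" (degrees; the focal length in pixels is half the picture's height over the tangent of half this angle, whatever the lens; pixels are square), "cx", "cy" (the principal point, pixels), "D" ([k1, k2, p1, p2, k3] as OpenCV has them; the pictures are not rectified), "xyz" and "orientation" of the camera in the world. Camera axes: x right, y down, z forward; pixel columns grow to the right and rows downward; lengths in m; the calibration is good to about 2 mm. A picture is of the moment at which its call begins. There is no depth.
- arm.job_done(): hands the job in, once; it reports no verdict.
The state is a dict: "t": time; "q": joint angles; "qd": joint speeds; "joint_efforts": joint torques, N m; "eef_pos": TCP position; "ee_rot": TCP orientation; "force": force on the tool from outside, world axes, zero at the start; "moment": the same for the moment, N m; "width": finger opening in m.
Only numpy, scipy, OpenCV 4.12 (cv2) and the standard library are available. Lean on these libraries where they do the work, as an engineer would, in place of code of your own. Each camera call takes 0.05 s, during which the arm holds its last target. There are 200 camera calls.

## Task

Take the blue-handled roller from its wooden stand and roll its orange wheel firmly along the whole white trim strip on the shelf board's edge, until all six sections are pressed down flush with the dark metal rail. Press the strip only with the roller, never with the gripper. Then stand the roller upright in its stand again as it was, and leave the other things where they are.

Things in the scene. Friction and masses are not known exactly. Their poses are not given: they have to be found in the camera images.
- board: Pale wooden shelf board fixed on the sill, a dark metal edge rail along one long side. Origin: on the sill under the rail's middle. y along the rail, z up, the wood towards +x (x = 15 to 105 mm, 250 long, 18 high). The rail is a channel 30 wide, 250 long; its two lips (6 wide each) have their tops 22 above the sill; red end blocks are flush with them.
- rail_top (a point): Middle of the rail at the level of the lips' tops (22 mm above the sill); axes as the board's. In the rail stand six white plastic trim sections, 16 wide, 33 long, at x = 0, y = -85, -51, -17, 17, 51, 85; they stick up 4 to 6 above the lips and are seated when flush with them. Each gives way at about 6 N straight down and stays where it is pushed.
- roller: Loose spring-loaded hand roller, about 0.4 kg. Origin: centre of the underside of its steel shoulder plate (80 mm along x, 56 along y, 6 thick), z up. Above the plate is a blue upright grip, 34 (x) by 28 (y), from z = 6 to 66: hold it from above. Below hangs the orange wheel on a fork. In its stand the plate rests on the two walls, with the axes as the stand's.
- fork (a joint): Spring travel of the wheel's fork, 0 (at rest, wheel lowest) to 0.012 m (wheel pushed up to the stop). The spring gives way at 5 N and adds 1.2 N per mm: about 13 N at 7 mm, 19 N at 12 mm.
- wheel (a joint): Turning angle of the roller's wheel (rad, 0 at the start, either sign). Orange, 44 mm in diameter, 36 wide, axle along the roller's x, so it rolls along the roller's y (22 mm per rad) and turns freely. At rest its lowest point is at z = -64 mm in the roller's frame.
- stand: Dark wooden roller stand, fixed. Base 90 by 90 mm, 8 thick; two upright walls 10 thick, 70 long along y, centred at x = -35 and 35, tops 80 above the sill, 60 clear between them (the roller's fork is 48 wide). Origin under its centre, y along the walls, z up.
- stand_top (a point): Point midway between the tops of the stand's two walls, 80 mm above the sill: the roller's origin belongs here.
- trim0 (a joint): How far the trim section at y = -85 mm of the board is pushed down: 0 = 6 mm proud of the lips, 0.006 m = flush. It starts between 0 and 0.002.
- trim1 (a joint): How far the trim section at y = -51 mm of the board is pushed down: 0 = 6 mm proud of the lips, 0.006 m = flush. It starts between 0 and 0.002.
- trim2 (a joint): How far the trim section at y = -17 mm of the board is pushed down: 0 = 6 mm proud of the lips, 0.006 m = flush. It starts between 0 and 0.002.
- trim3 (a joint): How far the trim section at y = 17 mm of the board is pushed down: 0 = 6 mm proud of the lips, 0.006 m = flush. It starts between 0 and 0.002.
- trim4 (a joint): How far the trim section at y = 51 mm of the board is pushed down: 0 = 6 mm proud of the lips, 0.006 m = flush. It starts between 0 and 0.002.
- trim5 (a joint): How far the trim section at y = 85 mm of the board is pushed down: 0 = 6 mm proud of the lips, 0.006 m = flush. It starts between 0 and 0.002.
- mug: Bystander, to be left alone: blue ceramic mug, 80 across, 85 high, handle at its +y; origin under its centre.
- squeezer: Bystander, to be left alone: yellow plastic lemon squeezer, 96 across, 44 high, with a tab handle at its +y; origin under its centre.
- soap: Bystander, to be left alone: green soap bottle, 60 across, 180 high; origin under its centre.
- steelcup: Bystander, to be left alone: steel measuring cup, 72 across, 55 high; origin under its centre.
- spatula: Bystander, to be left alone: spatula lying flat along its x axis.
- jar: Bystander, to be left alone: amber glass jar, 68 across, 90 high; origin under its centre.
There are look-alikes about, which are no part of the job. Leave any pink or red look-alike of the roller alone.

How it is judged:
On the way, in this order (a step that is already met when the one before it is completed fails the run):
1. the roller's wheel, pressed on the strip, has turned more than 3.5 rad (77 mm of rolling) while some section is still proud ((value of joint wheel above 3.5 rad or value of joint wheel below -3.5 rad) and contact force between roller and board above 1 N and not (value of joint each of trim0, trim1, trim2, trim3, trim4, trim5 above 0.0045 m)), for 0.02 s.
2. all six sections are seated to within 1.5 mm of flush (value of joint each of trim0, trim1, trim2, trim3, trim4, trim5 above 0.0045 m), for 0.2 s.
At the end, for the whole second after the job is handed in: All six trim sections are within 1.5 mm of flush with the rail (joint above 0.0045), and the roller rests released in its stand: plate on both walls (within 4 mm in height), upright within 0.08 rad, within 20 mm of the stand's middle and still (below 20 mm/s) (all of step 2 and horizontal distance between roller and stand_top below 0.02 m and z of roller in the frame of stand_top between -0.004 and 0.004 m and angle between roller's own z axis and vertical below 0.08 rad and linear speed of roller below 0.02 m/s); the robot touches nothing.
It fails at once if the gripper or arm presses on the board or its trim with more than 3 N (contact force between any of the fingers, the arm and board above 3 N).
It fails at once if a bystander is moved by more than 30 mm (distance of any of mug, squeezer, soap, steelcup, spatula, jar from where it was at the start of the episode above 0.03 m).
It also fails if it takes over 58 s, if anything falls off the work surface, if the arm or the gripper's body presses on something with over 40 N, if the wrist force passes 120 N, or if a joint passes its speed limit or range.

## Working session

There is one attempt and no reset: what is moved stays moved. The work goes in short steps, Python scripts to look and compute and a tool call to move; the robot and the scene stay as the last step left them, time stands still between calls to the robot, and variables do not carry over. Pictures are saved under pics/ and viewed, on a budget of 10 in all, crops included, one or two more only if the job needs it, and the job is handed in when it is done.

Besides the shell and the picture viewer there is one more tool, called after "Call:" in YAML: its name, and indented under it one key for each argument. move_arm: Moves the arm, as the interface text tells. Its arguments: {"type":"object","properties":{"deltas":{"type":"array","items":{"type":"array","items":{"type":"array","items":{"type":"number"}}}},"force":{"type":"number"}},"required":["deltas"]}

```bash
mkdir -p pics
cat > h.py <<'E'
import numpy as np,cv2,json
from scipy.spatial.transform import Rotation as R
from station import monitor,viewer,arm
def grab(n,tag):
    f=viewer.grab_frame(n); cv2.imwrite(f'pics/{tag}.png',f['frame'])
    c={k:np.array(v).tolist() for k,v in f.items() if k!='frame'}; json.dump(c,open(f'pics/{tag}.json','w')); return f
def cam(tag):
    c=json.load(open(f'pics/{tag}.json')); fl=192/np.tan(np.radians(c['vfov'])/2)
    K=np.array([[fl,0,c['cx']],[0,fl,c['cy']],[0,0,1]]); 
    o=np.array(c['orientation']); M=R.from_euler('xyz',o).as_matrix() if o.size==3 else (o if o.size==9 else R.from_quat(o).as_matrix())
    return K,np.array(c['D']),M,np.array(c['xyz'])
def ray(tag,uv,z):
    K,D,M,p=cam(tag); n=cv2.undistortPoints(np.array(uv,float).reshape(-1,1,2),K,D).reshape(-1,2)
    d=np.c_[n,np.ones(len(n))]@M.T; z=np.broadcast_to(z,len(n))
    return p+d*((z-p[2])/d[:,2])[:,None]
def proj(tag,P):
    K,D,M,p=cam(tag); Q=(np.array(P,float)-p)@M
    return cv2.projectPoints(Q.reshape(-1,1,3),np.zeros(3),np.zeros(3),K,D)[0].reshape(-1,2)
E
python3 - <<'E'
from h import *
a=grab('top','top0');b=grab('side','side0')
print({k:v for k,v in a.items() if k!='frame'});print({k:v for k,v in b.items() if k!='frame'})
print(monitor.get_state())
cv2.imwrite('pics/top0b.png',cv2.resize(a['frame'],(800,600),interpolation=cv2.INTER_CUBIC))
cv2.imwrite('pics/side0b.png',cv2.resize(b['frame'],(800,600),interpolation=cv2.INTER_CUBIC))
E
```

```text
{'vfov': 53.650665272060415, 'cx': 257.31318930198853, 'cy': 190.39854321897104, 'D': array([-0.11685499,  0.        ,  0.        ,  0.        ,  0.        ]), 'xyz': array([ 0.50563818, -0.00457882,  1.32626061]), 'orientation': array([-3.09977889, -0.01856784, -1.56762262])}
{'vfov': 43.211700873714136, 'cx': 256.07932425105423, 'cy': 190.66382266434135, 'D': array([-0.10725733,  0.        ,  0.        ,  0.        ,  0.        ]), 'xyz': array([-0.02470158,  0.87235523,  1.27435224]), 'orientation': array([-2.39649615,  0.00271151, -2.55599431])}
{'t': 0.1, 'q': array([-8.94879226e-01,  3.59356356e-01,  1.11452230e-02, -3.27555745e-04,
       -1.22410267e+00, -2.88106965e-01]), 'qd': array([ 1.46685638e-03, -2.69296764e-03,  9.20432143e-04, -9.64974859e-04,
       -5.51492658e-06,  4.79374133e-04]), 'joint_efforts': array([-1.59800984e-03, -5.84162879e+01,  2.93750507e+01,  7.01554075e+00,
        1.01540732e-02, -5.22819369e-05]), 'eef_pos': array([ 0.25505791, -0.62443609,  0.20168412]), 'ee_rot': array([ 3.14005022e+00, -1.35970866e-04, -2.75389395e+00]), 'force': array([-0.23546258,  0.290475  , -0.35676647]), 'moment': array([ 0.01773648, -0.03191902, -0.01868393]), 'width': 0.08779786122990732}
```

View pics/top0b.png

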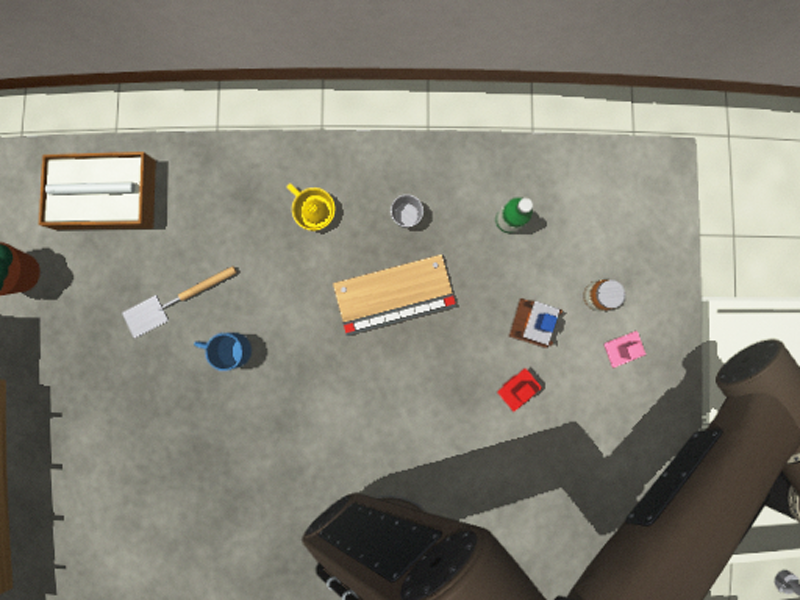

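View pics/side0b.png

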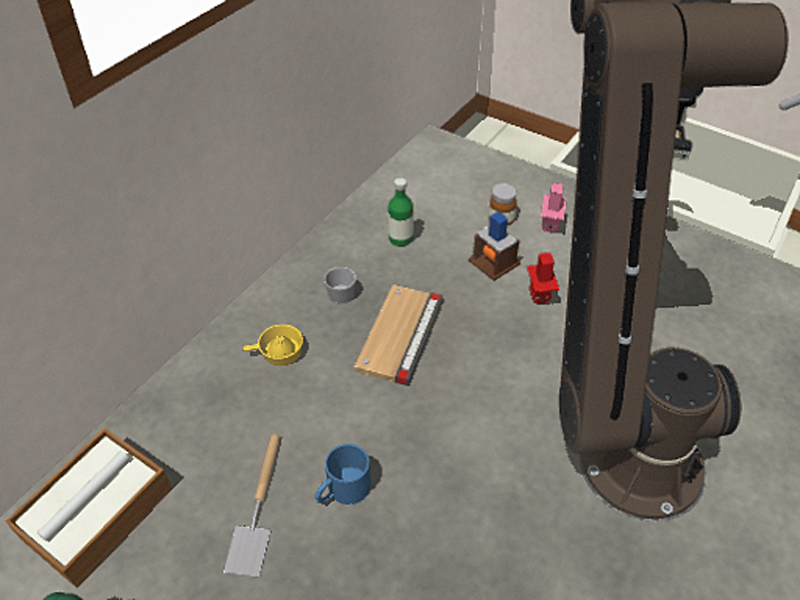

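Top view, 800-wide pixels: the candidates are the blue-gripped roller in a brown wooden stand (540,322), a red look-alike (522,390) and a pink one (625,348). The blue one in the stand fits, and the orange wheel shows in the side view at (490,253). The board's rail runs from (347,328) to (452,301). I'll confirm with one enlarged collage.

Run:
```python
from h import *
t=cv2.imread('pics/top0.png');s=cv2.imread('pics/side0.png')
def cr(im,x,y,w,h,W,H): 
    o=cv2.resize(im[y:y+h,x:x+w],(W,H),interpolation=cv2.INTER_CUBIC)
    for k in range(0,w,10):
        X=k*W//w; cv2.line(o,(X,0),(X,6),(0,0,255),1); cv2.putText(o,str(x+k),(X,16),0,.35,(0,0,255),1)
    for k in range(0,h,10):
        Y=k*H//h; cv2.line(o,(0,Y),(6,Y),(0,0,255),1); cv2.putText(o,str(y+k),(8,Y+4),0,.35,(0,0,255),1)
    return o
A=cr(t,320,184,50,40,400,320);B=cr(s,295,130,50,50,400,320)
B=cr(s,295,130,50,40,400,320)
C=cr(t,205,155,100,34,800,272)
cv2.imwrite('pics/c1.png',np.vstack([np.hstack([A,B]),C]))
```

```text
(no output)
```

View pics/c1.png

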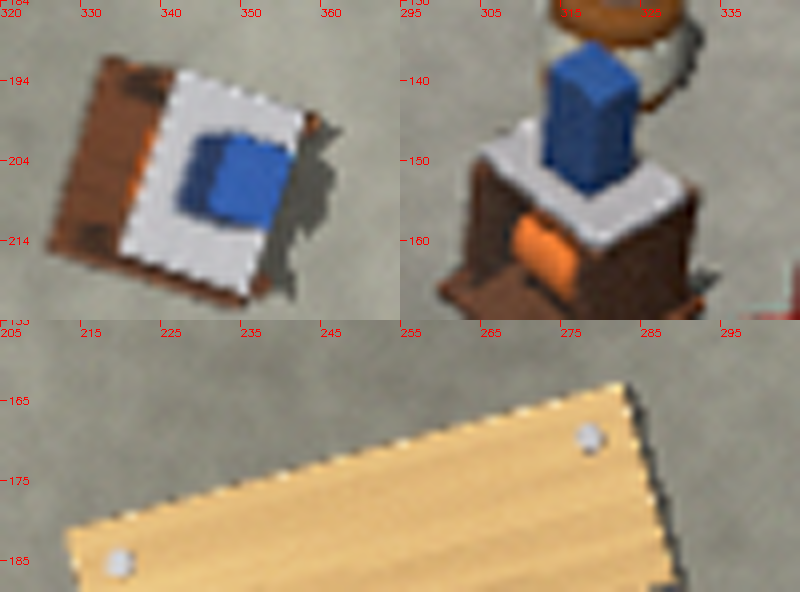

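The crop confirms it: silver plate, blue grip and orange wheel in the brown stand. Plate corners in crop pixels are (180,70), (306,116), (120,250), (248,300); grip top corners are (235,133), (295,155), (268,228), (208,210). Red block and wood blobs by colour should give the board.

Run:
```python
from h import *
f=lambda L:(np.array(L)+.5)/8-.5+[320,184]
P=ray('top0',f([(180,70),(306,116),(248,300),(120,250)]),.086); G=ray('top0',f([(235,133),(295,155),(268,228),(208,210)]),.146)
print('plate',P.mean(0),'grip',G.mean(0))
xd=(P[3]+P[2]-P[0]-P[1])[:2];yd=(P[1]+P[2]-P[0]-P[3])[:2]
for d in(xd,yd):print(np.linalg.norm(d)/2,np.degrees(np.arctan2(d[1],d[0])))
ge=(G[3]+G[2]-G[0]-G[1])[:2];print(np.linalg.norm(ge)/2,np.degrees(np.arctan2(ge[1],ge[0])))
# side view check of grip top: corners in crop B
g=lambda L:(np.array(L)+.5)/8-.5+[295,130]
print('side grip top',ray('side0',g([(550,68) ,(592,44),(638,85),(595,105)])-np.array([50,0]),.146).mean(0), proj('side0',[G.mean(0),P.mean(0)]))
t=cv2.imread('pics/top0.png')
sub=t.astype(int);b,gg,r=sub[...,0],sub[...,1],sub[...,2]
m=((r>130)&(gg<70)&(b<70)).astype(np.uint8);m[:, :200]=0;m[:150]=0;m[225:]=0;m[:,300:]=0
n,l,s,c=cv2.connectedComponentsWithStats(m);print(s,c)
E2=ray('top0',c[1:],.022);print(E2);d=E2[0]-E2[-1];print('rail mid',(E2[0]+E2[-1])/2,np.linalg.norm(d),np.degrees(np.arctan2(d[1],d[0])))
w=((r>170)&(gg>130)&(b<170)&(r-b>50)).astype(np.uint8);w[:150]=0;w[225:]=0;w[:,:200]=0;w[:,300:]=0
box=cv2.boxPoints(cv2.minAreaRect(cv2.findNonZero(w)));W=ray('top0',box,.018);print(box,W);
for i in range(4):
  d=W[(i+1)%4]-W[i];print(np.linalg.norm(d),np.degrees(np.arctan2(d[1],d[0])))
print(W.mean(0))
```

```text
plate [ 0.5054122  -0.32132631  0.086     ] grip [ 0.50638421 -0.32113146  0.146     ]
0.07917616146069728 161.5144088880892
0.056806602721810484 -110.35128411225432
0.03144352399539912 159.60031175454017
side grip top [ 0.50568454 -0.32136483  0.146     ] [[318.56926869 138.94632347]
 [317.33604087 151.55761201]]
[[     0      0    512    384 196543]
 [   284    189      8      7     35]
 [   220    207      7      6     30]] [[255.49924953 191.49713803]
 [287.4        192.14285714]
 [223.2        209.5       ]]
[[ 0.55468599 -0.13233264  0.022     ]
 [ 0.49425309  0.08819674  0.022     ]]
rail mid [ 0.52446954 -0.02206795  0.022     ] 0.22865988707601326 -74.67513116174617
[[212.37347 180.90042]
 [282.2075  162.27802]
 [288.8631  187.23651]
 [219.02908 205.85892]] [[ 0.59265583  0.12652906  0.018     ]
 [ 0.6584151  -0.11474383  0.018     ]
 [ 0.5718368  -0.13780388  0.018     ]
 [ 0.50668162  0.10291861  0.018     ]]
0.2500737616978262 -74.75425742890431
0.08959670634861769 -165.08556861552853
0.24938427700224478 105.14508622063288
0.08915725965655996 15.356136195216992
[ 0.58239734 -0.00577501  0.018     ]
```

Rail middle is about (0.5245, -0.022), yaw 15.2°; wood and red blocks agree. The roller is at (0.506, -0.321) with its y axis at about 70.3°. I'll go above it.

```bash
cat >> h.py <<'E'
def plan(x,y,z,yaw):
    s=monitor.get_state(); Rc=R.from_euler('xyz',s['ee_rot']); T=R.from_euler('xyz',[180,0,yaw],degrees=True)
    print('t',round(s['t'],2),'pos',np.round(s['eef_pos'],4),'rpy',np.round(np.degrees(s['ee_rot']),2),'F',np.round(s['force'],1),'w',round(s['width'],4))
    print('turn',np.round((Rc.inv()*T).as_rotvec(degrees=True),2),'shift',np.round(Rc.inv().apply(np.array([x,y,z])-s['eef_pos']),4))
E
python3 -c "
from h import *
plan(.506,-.321,.25,160.3)"
```

```text
t 0.1 pos [ 0.2551 -0.6244  0.2017] rpy [ 1.7991e+02 -1.0000e-02 -1.5779e+02] F [-0.2  0.3 -0.4] w 0.0878
turn [ 8.000e-02 -4.000e-02  4.191e+01] shift [-0.347   0.1861 -0.0481]
```

Call:
move_arm:
  deltas:
    - [[0,0,0,0,0,-0.04,0.0876],[0,0,6,-0.035,0.019,-0.048,0.0876],[0,0,11,-0.07,0.037,-0.048,0.0876],[0,0,16,-0.104,0.056,-0.048,0.0876],[0,0,21,-0.139,0.074,-0.048,0.0876],[0,0,26,-0.174,0.093,-0.048,0.0876],[0,0,31,-0.208,0.112,-0.048,0.0876],[0,0,36,-0.243,0.13,-0.048,0.0876],[0,0,40,-0.278,0.149,-0.048,0.0876],[0,0,41.9,-0.312,0.167,-0.048,0.0876],[0,0,41.9,-0.347,0.186,-0.048,0.0876],[0,0,41.9,-0.347,0.186,-0.048,0.0876]]

```text
t: 1.1
eef_pos: [0.5096, -0.3169, 0.25]
ee_rot: [3.141, 0.0, 2.802]
force: [-0.1, -0.4, 0.2]
width: 0.0876
```

Run:
```python
from h import *
plan(.506,-.321,.1,160.3)
b=grab('side','side1');a=grab('top','top1')
o=cv2.resize(b['frame'][80:200,260:400],(700,600),interpolation=cv2.INTER_CUBIC)
cv2.imwrite('pics/s1.png',o)
```

```text
t 1.1 pos [ 0.5096 -0.3169  0.25  ] rpy [179.95   0.   160.55] F [-0.1 -0.4  0.2] w 0.0876
turn [0.05 0.   0.25] shift [ 0.002  -0.0052  0.15  ]
```

View pics/s1.png

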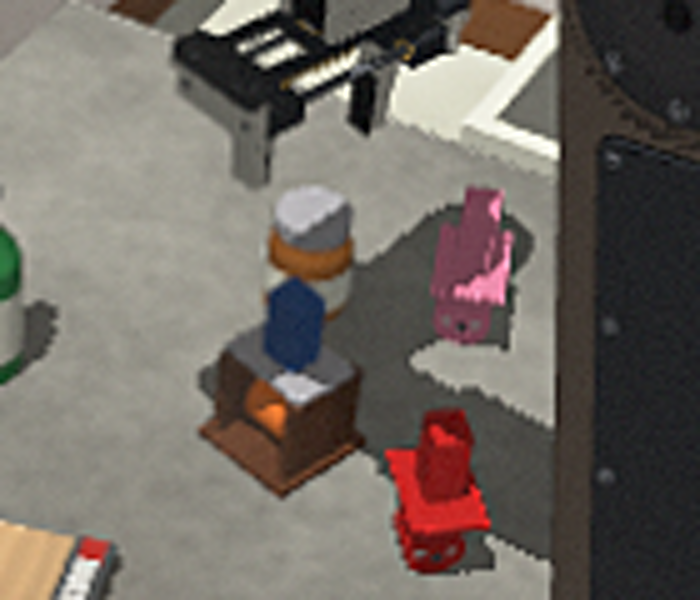

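The side picture shows the open fingers, tips at about (252,180) and (365,130), directly above the blue grip at (295,290). They straddle it along the roller's y. I'll descend with the small correction.

Call:
move_arm:
  deltas:
    - [[0,0,0.2,0.002,-0.005,0,0.0876],[0,0,0.2,0.002,-0.005,0.025,0.0876],[0,0,0.2,0.002,-0.005,0.05,0.0876],[0,0,0.2,0.002,-0.005,0.075,0.0876],[0,0,0.2,0.002,-0.005,0.1,0.0876],[0,0,0.2,0.002,-0.005,0.12,0.0876],[0,0,0.2,0.002,-0.005,0.12,0.0876],[0,0,0.2,0.002,-0.005,0.12,0.0876]]

```text
t: 1.87
eef_pos: [0.501, -0.3267, 0.1301]
ee_rot: [-3.141, -0.002, 2.793]
force: [0.3, 0.5, 0.3]
width: 0.0877
```

Run:
```python
from h import *
plan(.506,-.321,.1,160.3)
b=grab('side','side2')
o=cv2.resize(b['frame'][110:200,280:370],(600,600),interpolation=cv2.INTER_CUBIC)
cv2.imwrite('pics/s2.png',o)
```

```text
t 1.87 pos [ 0.501  -0.3267  0.1301] rpy [-1.7997e+02 -1.3000e-01  1.6001e+02] F [0.3 0.5 0.3] w 0.0877
turn [-0.03 -0.13 -0.29] shift [-0.0028  0.0071  0.0301]
```

View pics/s2.png

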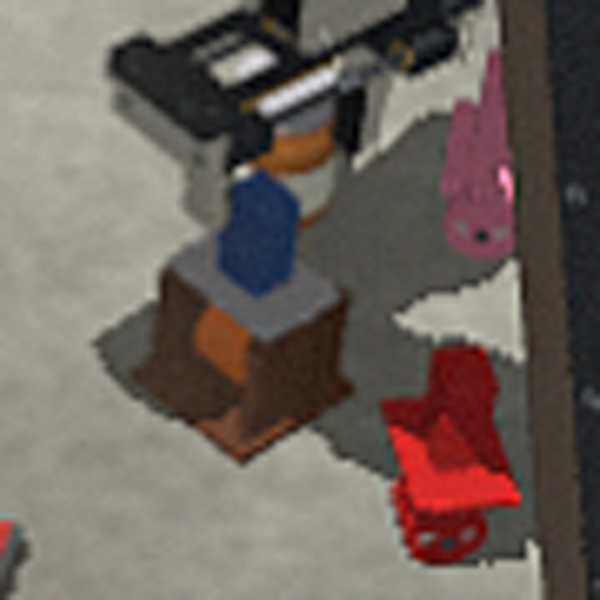

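The grip sits between the fingers, but the earlier offset was only settling overshoot, so I'll undo it, finish the descent, settle and close.

Call:
move_arm:
  deltas:
    - [[0,0,-0.2,-0.0025,0.006,0.01,0.0876],[0,0,-0.2,-0.0025,0.006,0.022,0.0876],[0,0,-0.2,-0.0025,0.006,0.03,0.0876],[0,0,-0.2,-0.0025,0.006,0.03,0.0876],[0,0,-0.2,-0.0025,0.006,0.03,0.0876],[0,0,-0.2,-0.0025,0.006,0.03,0.02],[0,0,-0.2,-0.0025,0.006,0.03,0.01],[0,0,-0.2,-0.0025,0.006,0.03,0.01],[0,0,-0.2,-0.0025,0.006,0.03,0.01],[0,0,-0.2,-0.0025,0.006,0.03,0.01],[0,0,-0.2,-0.0025,0.006,0.03,0.01],[0,0,-0.2,-0.0025,0.006,0.03,0.01]]
  force: 50

```text
t: 2.92
eef_pos: [0.507, -0.3207, 0.1006]
ee_rot: [3.142, 0.0, 2.798]
force: [-0.2, -0.4, -0.1]
width: 0.0465
```

Run:
```python
from h import *
plan(.506,-.321,.2,160.3)
```

```text
t 2.92 pos [ 0.507  -0.3207  0.1006] rpy [180.     0.   160.32] F [-0.2 -0.4 -0.1] w 0.0465
turn [0.   0.   0.02] shift [ 0.0008 -0.0006 -0.0994]
```

Still closing, so I'll hold a few more rows.

Call:
move_arm:
  deltas:
    - [[0,0,0,0,0,0,0.01],[0,0,0,0,0,0,0.01],[0,0,0,0,0,0,0.01],[0,0,0,0,0,0,0.01],[0,0,0,0,0,0,0.01],[0,0,0,0,0,0,0.01],[0,0,0,0,0,0,0.01]]
  force: 50

```text
t: 3.5
eef_pos: [0.5069, -0.3209, 0.1006]
ee_rot: [-3.141, 0.0, 2.798]
force: [-0.7, -3.2, 0.3]
width: 0.0277
```

Gripped at 27.7 mm. I'll lift.

Call:
move_arm:
  deltas:
    - [[0,0,0,0,0,-0.01,0.01],[0,0,0,0,0,-0.03,0.01],[0,0,0,0,0,-0.05,0.01],[0,0,0,0,0,-0.075,0.01],[0,0,0,0,0,-0.1,0.01],[0,0,0,0,0,-0.1,0.01],[0,0,0,0,0,-0.1,0.01],[0,0,0,0,0,-0.1,0.01]]

```text
t: 4.17
eef_pos: [0.5063, -0.32, 0.1998]
ee_rot: [3.141, -0.001, 2.798]
force: [-0.0, 0.3, -4.0]
width: 0.0273
```

Run:
```python
from h import *
a=np.radians(15.2);o=np.array([.5245,-.022])
p=o-.088*np.array([-np.sin(a),np.cos(a)]);print(p)
plan(*p,.2,195.2)
```

```text
[ 0.54757265 -0.10692145]
t 4.17 pos [ 0.5063 -0.32    0.1998] rpy [ 1.7995e+02 -7.0000e-02  1.6031e+02] F [-0.   0.3 -4. ] w 0.0273
turn [  0.07  -0.06 -34.89] shift [0.033  0.2145 0.    ]
```

It weighs 4 N, so the roller is held. Next, over the board's y = -88.

Call:
move_arm:
  deltas:
    - [[0,0,-3,0.003,0.018,0,0.01],[0,0,-7,0.006,0.039,0,0.01],[0,0,-12,0.009,0.06,0,0.01],[0,0,-17,0.013,0.085,0,0.01],[0,0,-22,0.017,0.11,0,0.01],[0,0,-27,0.021,0.135,0,0.01],[0,0,-31,0.025,0.16,0,0.01],[0,0,-33,0.028,0.185,0,0.01],[0,0,-34.9,0.031,0.2,0,0.01],[0,0,-34.9,0.033,0.2145,0,0.01],[0,0,-34.9,0.033,0.2145,0,0.01],[0,0,-34.9,0.033,0.2145,0,0.01]]

```text
t: 5.17
eef_pos: [0.5473, -0.1069, 0.1991]
ee_rot: [3.141, -0.003, -2.875]
force: [0.6, -0.7, -2.9]
width: 0.0277
```

Call:
move_arm:
  deltas:
    - [[0,0,0,0,0,0.01,0.01],[0,0,0,0,0,0.03,0.01],[0,0,0,0,0,0.05,0.01],[0,0,0,0,0,0.065,0.01],[0,0,0,0,0,0.075,0.01],[0,0,0,0,0,0.08,0.01],[0,0,0,0,0,0.08,0.01],[0,0,0,0,0,0.08,0.01],[0,0,0,0,0,0.08,0.01]]

```text
t: 5.92
eef_pos: [0.5488, -0.1078, 0.1214]
ee_rot: [-3.141, 0.001, -2.876]
force: [0.3, -1.2, -2.7]
width: 0.0275
```

Run:
```python
from h import *
plan(.5476,-.1069,.1,195.2)
b=grab('side','side3');t=grab('top','top3')
o=cv2.resize(b['frame'][110:250,220:360],(600,600),interpolation=cv2.INTER_CUBIC)
cv2.imwrite('pics/s3.png',o)
```

```text
t 5.92 pos [ 0.5488 -0.1078  0.1214] rpy [-1.7997e+02  8.0000e-02 -1.6478e+02] F [ 0.3 -1.2 -2.7] w 0.0275
turn [-0.03  0.08  0.02] shift [0.001  0.0012 0.0214]
```

View pics/s3.png

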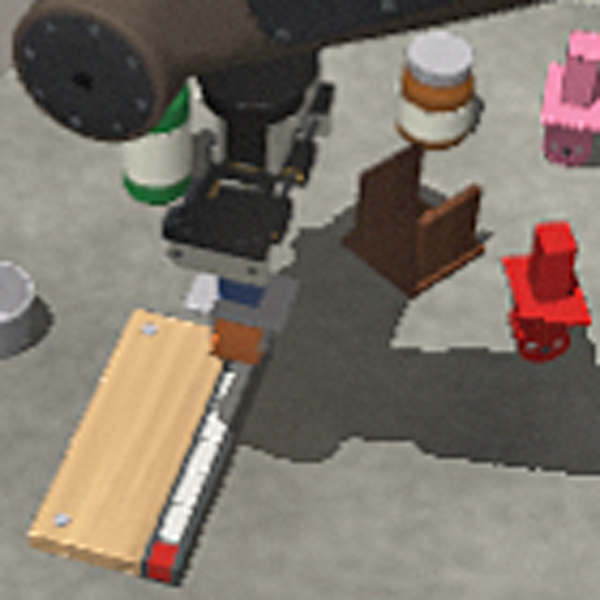

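The orange wheel at (240,340) is centred over the white strip's near-stand end, about 10 mm above it. Press down to roughly 8 mm of fork travel.

Call:
move_arm:
  deltas:
    - [[0,0,0,0.001,0.001,0.006,0.01],[0,0,0,0.001,0.001,0.012,0.01],[0,0,0,0.001,0.001,0.017,0.01],[0,0,0,0.001,0.001,0.02,0.01],[0,0,0,0.001,0.001,0.023,0.01],[0,0,0,0.001,0.001,0.023,0.01],[0,0,0,0.001,0.001,0.023,0.01],[0,0,0,0.001,0.001,0.023,0.01]]
  force: 60

```text
t: 6.68
eef_pos: [0.5481, -0.1073, 0.0991]
ee_rot: [-3.14, 0.002, -2.875]
force: [-1.8, -0.7, 11.6]
width: 0.0272
```

The wheel force is about 15 N. Roll back 12 mm, then forward along the strip; tool +y is board +y.

Call:
move_arm:
  deltas:
    - [[0,0,0,0,-0.006,0,0.01],[0,0,0,0,-0.012,0,0.01],[0,0,0,0,-0.012,0,0.01],[0,0,0,0,-0.004,0,0.01],[0,0,0,0,0.006,0,0.01],[0,0,0,0,0.016,0,0.01],[0,0,0,0,0.026,0,0.01],[0,0,0,0,0.036,0,0.01],[0,0,0,0,0.046,0,0.01],[0,0,0,0,0.056,0,0.01],[0,0,0,0,0.062,0,0.01],[0,0,0,0,0.062,0,0.01]]

```text
t: 7.68
eef_pos: [0.5315, -0.0464, 0.0991]
ee_rot: [-3.141, 0.002, -2.874]
force: [-2.0, 0.1, 11.5]
width: 0.0277
```

Run:
```python
from h import *
plan(.5476,-.1069,.1,195.2)
b=grab('side','side4')
o=cv2.resize(b['frame'][140:250,230:340],(600,600),interpolation=cv2.INTER_CUBIC)
cv2.imwrite('pics/s4.png',o)
```

```text
t 7.68 pos [ 0.5315 -0.0464  0.0991] rpy [-1.7994e+02  1.2000e-01 -1.6468e+02] F [-2.   0.1 11.5] w 0.0277
turn [-0.06  0.12  0.12] shift [ 0.0004 -0.0626 -0.0008]
```

View pics/s4.png

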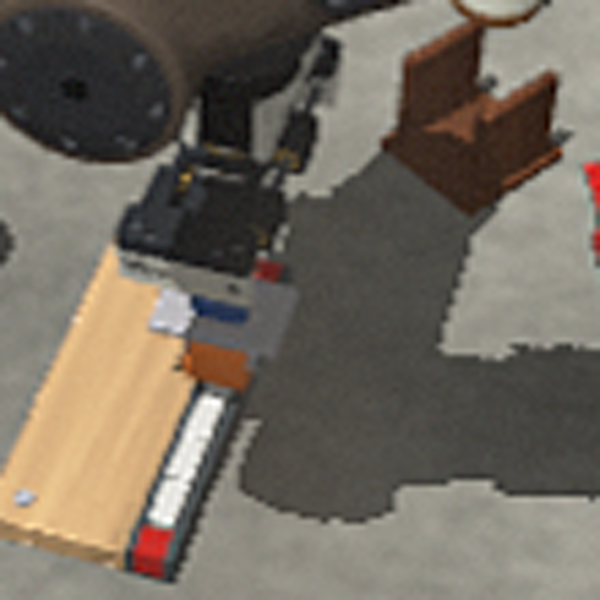

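The wheel at (220,365) is on the strip and the roller is upright, with four sections left ahead. Continue to the far end.

Call:
move_arm:
  deltas:
    - [[0,0,0,0,0.008,0,0.01],[0,0,0,0,0.019,0,0.01],[0,0,0,0,0.03,0,0.01],[0,0,0,0,0.042,0,0.01],[0,0,0,0,0.054,0,0.01],[0,0,0,0,0.066,0,0.01],[0,0,0,0,0.078,0,0.01],[0,0,0,0,0.09,0,0.01],[0,0,0,0,0.102,0,0.01],[0,0,0,0,0.114,0,0.01],[0,0,0,0,0.126,0,0.01],[0,0,0,0,0.126,0,0.01]]

```text
t: 8.73
eef_pos: [0.498, 0.0758, 0.0989]
ee_rot: [-3.141, 0.002, -2.874]
force: [-2.8, 0.3, 10.8]
width: 0.0278
```

Call:
move_arm:
  deltas:
    - [[0,0,0,0,-0.01,0.001,0.01],[0,0,0,0,-0.025,0.002,0.01],[0,0,0,0,-0.042,0.002,0.01],[0,0,0,0,-0.06,0.002,0.01],[0,0,0,0,-0.078,0.002,0.01],[0,0,0,0,-0.096,0.002,0.01],[0,0,0,0,-0.114,0.002,0.01],[0,0,0,0,-0.132,0.002,0.01],[0,0,0,0,-0.15,0.002,0.01],[0,0,0,0,-0.168,0.002,0.01],[0,0,0,0,-0.186,0.002,0.01],[0,0,0,0,-0.2,0.002,0.01]]

```text
t: 9.73
eef_pos: [0.5525, -0.1199, 0.0977]
ee_rot: [-3.14, 0.004, -2.875]
force: [-0.6, 1.0, 12.4]
width: 0.0278
```

Call:
move_arm:
  deltas:
    - [[0,0,0,0,0,0,0.01],[0,0,0,0,0,-0.01,0.01],[0,0,0,0,0,-0.03,0.01],[0,0,0,0,0,-0.055,0.01],[0,0,0,0,0,-0.08,0.01],[0,0,0,0,0,-0.1,0.01],[0,0,0,0,0,-0.103,0.01],[0,0,0,0,0,-0.103,0.01],[0,0,0,0,0,-0.103,0.01]]

```text
t: 10.48
eef_pos: [0.5491, -0.1182, 0.197]
ee_rot: [3.141, -0.002, -2.876]
force: [0.1, -0.2, -2.9]
width: 0.0277
```

Run:
```python
from h import *
plan(.5069,-.3209,.2,160.3)
b=grab('side','side5')
o=cv2.resize(b['frame'][140:260,220:340],(600,600),interpolation=cv2.INTER_CUBIC)
cv2.imwrite('pics/s5.png',o)
```

```text
t 10.48 pos [ 0.5491 -0.1182  0.197 ] rpy [ 1.7994e+02 -1.0000e-01 -1.6480e+02] F [ 0.1 -0.2 -2.9] w 0.0277
turn [ 3.00e-02 -1.10e-01  3.49e+01] shift [ 0.0939 -0.1845 -0.003 ]
```

View pics/s5.png

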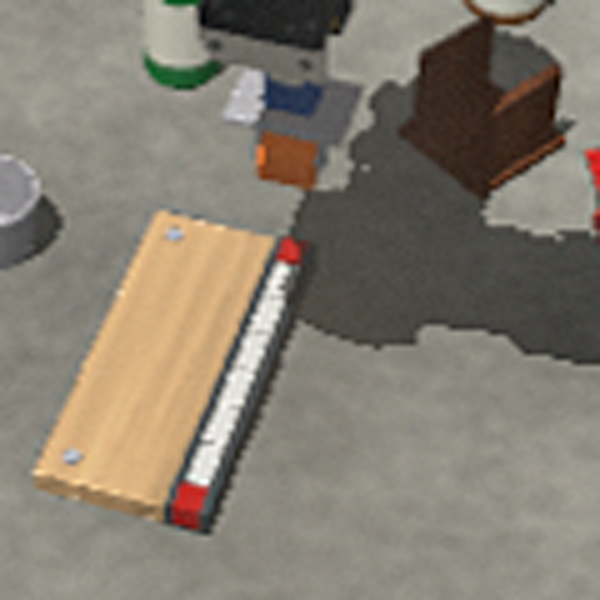

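All six sections appear even and level with the red end blocks, from (290,260) to (200,480), and end-of-pass forces match the wheel running at lip height. The roller still hangs upright. Back over the stand.

Call:
move_arm:
  deltas:
    - [[0,0,3,0.008,-0.016,-0.003,0.01],[0,0,7,0.017,-0.034,-0.003,0.01],[0,0,11,0.026,-0.052,-0.003,0.01],[0,0,15,0.036,-0.072,-0.003,0.01],[0,0,19,0.046,-0.092,-0.003,0.01],[0,0,23,0.056,-0.112,-0.003,0.01],[0,0,27,0.066,-0.132,-0.003,0.01],[0,0,30,0.076,-0.15,-0.003,0.01],[0,0,33,0.085,-0.168,-0.003,0.01],[0,0,34.9,0.092,-0.18,-0.003,0.01],[0,0,34.9,0.094,-0.1845,-0.003,0.01],[0,0,34.9,0.094,-0.1845,-0.003,0.01]]

```text
t: 11.53
eef_pos: [0.507, -0.3219, 0.2002]
ee_rot: [-3.142, -0.002, 2.797]
force: [0.5, 0.3, -3.2]
width: 0.0276
```

Call:
move_arm:
  deltas:
    - [[0,0,0,0,0,0,0.01],[0,0,0,0,0,0,0.01],[0,0,0,0,0,0,0.01],[0,0,0,0,0,0,0.01]]

```text
t: 11.87
eef_pos: [0.5081, -0.3204, 0.2017]
ee_rot: [3.141, 0.0, 2.799]
force: [-0.2, 0.5, -2.9]
width: 0.0277
```

Run:
```python
from h import *
plan(.5069,-.3209,.1006,160.3)
b=grab('side','side6')
o=cv2.resize(b['frame'][90:190,270:370],(600,600),interpolation=cv2.INTER_CUBIC)
cv2.imwrite('pics/s6.png',o)
```

```text
t 11.87 pos [ 0.5081 -0.3204  0.2017] rpy [1.7999e+02 1.0000e-02 1.6040e+02] F [-0.2  0.5 -2.9] w 0.0277
turn [0.01 0.01 0.1 ] shift [ 0.001  -0.0009  0.1011]
```

View pics/s6.png

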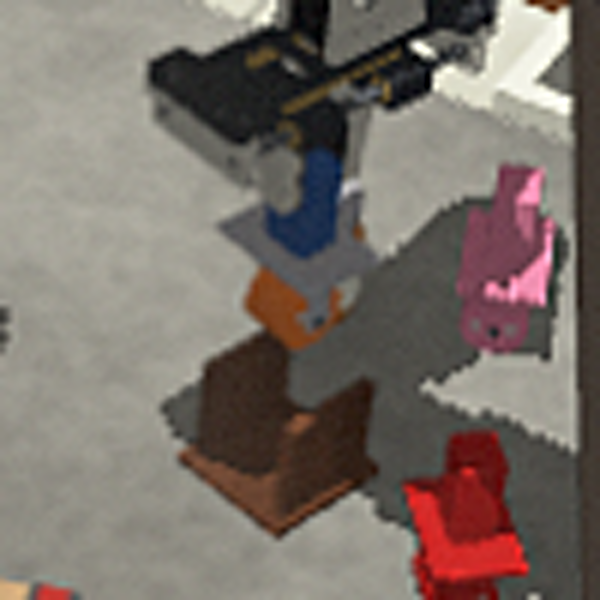

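The roller hangs upright at (310,260) over the open stand, aligned with the walls. Lower to just above the pick-up height.

Call:
move_arm:
  deltas:
    - [[0,0,0,0.001,-0.001,0.01,0.01],[0,0,0,0.001,-0.001,0.025,0.01],[0,0,0,0.001,-0.001,0.04,0.01],[0,0,0,0.001,-0.001,0.055,0.01],[0,0,0,0.001,-0.001,0.07,0.01],[0,0,0,0.001,-0.001,0.083,0.01],[0,0,0,0.001,-0.001,0.092,0.01],[0,0,0,0.001,-0.001,0.097,0.01],[0,0,0,0.001,-0.001,0.099,0.01],[0,0,0,0.001,-0.001,0.1,0.01],[0,0,0,0.001,-0.001,0.1,0.01],[0,0,0,0.001,-0.001,0.1,0.01]]

```text
t: 12.92
eef_pos: [0.507, -0.322, 0.1023]
ee_rot: [-3.142, 0.001, 2.798]
force: [-0.9, 1.1, -2.8]
width: 0.0276
```

Call:
move_arm:
  deltas:
    - [[0,0,0,0,0,0.001,0.01],[0,0,0,0,0,0.002,0.01],[0,0,0,0,0,0.002,0.01],[0,0,0,0,0,0.002,0.01],[0,0,0,0,0,0.002,0.01]]

```text
t: 13.33
eef_pos: [0.507, -0.3221, 0.1006]
ee_rot: [-3.141, 0.002, 2.798]
force: [-1.3, 0.8, 5.9]
width: 0.0274
```

Contact: the plate is on the walls. Open slowly.

Call:
move_arm:
  deltas:
    - [[0,0,0,0,0,0,0.03],[0,0,0,0,0,0,0.034],[0,0,0,0,0,0,0.045],[0,0,0,0,0,0,0.06],[0,0,0,0,0,0,0.0876],[0,0,0,0,0,0,0.0876],[0,0,0,0,0,0,0.0876],[0,0,0,0,0,0,0.0876],[0,0,0,0,0,0,0.0876],[0,0,0,0,0,0,0.0876],[0,0,0,0,0,0,0.0876],[0,0,0,0,0,0,0.0876]]

```text
t: 14.33
eef_pos: [0.5065, -0.3218, 0.0996]
ee_rot: [-3.142, 0.0, 2.798]
force: [0.3, -0.1, -0.4]
width: 0.0868
```

Call:
move_arm:
  deltas:
    - [[0,0,0,0,0,0,0.0876],[0,0,0,0,0,0,0.0876],[0,0,0,0,0,0,0.0876],[0,0,0,0,0,-0.015,0.0876],[0,0,0,0,0,-0.035,0.0876],[0,0,0,0,0,-0.06,0.0876],[0,0,0,0,0,-0.09,0.0876],[0,0,0,0,0,-0.12,0.0876],[0,0,0,0,0,-0.15,0.0876],[0,0,0,0,0,-0.18,0.0876],[0,0,0,0,0,-0.18,0.0876],[0,0,0,0,0,-0.18,0.0876]]

```text
t: 15.33
eef_pos: [0.5074, -0.3221, 0.2817]
ee_rot: [3.141, 0.004, 2.798]
force: [-0.5, 0.5, -1.5]
width: 0.0877
```

Run:
```python
from h import *
plan(.5069,-.3209,.1006,160.3)
b=grab('side','side7');t=grab('top','top7')
def c(f,x,y): return cv2.resize(f[y:y+75,x:x+75],(400,400),interpolation=cv2.INTER_CUBIC)
a=cv2.imread('pics/side0.png')
d=lambda f:cv2.resize(f[170:250,225:325],(400,200),interpolation=cv2.INTER_CUBIC)
cv2.imwrite('pics/s7.png',np.vstack([np.hstack([c(a,285,120),c(b['frame'],285,120)]),np.hstack([d(a),d(b['frame'])])]))
```

```text
t 15.33 pos [ 0.5074 -0.3221  0.2817] rpy [179.98   0.24 160.32] F [-0.5  0.5 -1.5] w 0.0877
turn [0.02 0.24 0.02] shift [0.0016 0.0009 0.1811]
```

View pics/s7.png

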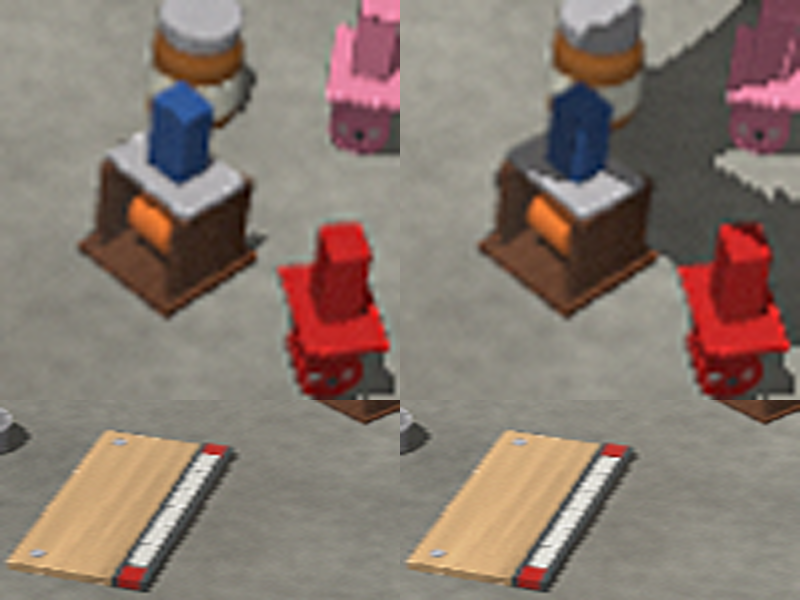

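Before and after: the roller is back in its stand as at the start (plate and wheel in the same pixels). The strip is now even, with the inner dark lip visible along its whole length. Hand in.

```bash
python3 -c "
from h import *
print(arm.job_done())"
```

```text
the job is handed in; nothing more can be done
None
```

The job is handed in. I rolled the blue-handled roller along the whole trim strip, there and back, at about 15 N. I then stood it back in its stand and released it.

- **Strip:** it looks even and level with the red end blocks in the last picture. Wheel height and force at both ends fit the wheel running at lip height. I could not read the trim joints or wheel angle directly, so flushness rests on the picture and the forces.
- **Roller:** it looks the same in its stand as at the start, upright with the plate on both walls.
- **Gripper and arm:** the gripper is open, about 18 cm above where it released the roller. Only the roller pressed on the strip.
- **Other things:** I never moved the gripper to them; those in the last crop look unmoved, and I did not recheck the rest.
- **Time:** about 15 s of the 58 s allowed.

The one disagreement was a position reading I took for a 5 mm error before the grasp. It was settling overshoot, and I undid the correction before closing the fingers.

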